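# Set a tasting board overhanging the riser

## Task

Push the white board with the green stripe along the steel riser, away from the robot, until it sticks out squarely over the riser's far edge with the green stripe lying right along that edge, so that a server can get fingers under it. Only push or slide it: do not pick it up, and let the little blue cup ride along upright without touching it. Leave the yellow board with its shaker, the white cup left of the riser and the steel pan where they are, and finish with the hand clear.

Things in the scene. Friction and masses are not known exactly. Their poses are not given: they have to be found in the camera images.
- riser: stainless serving riser fixed to the table: a flat level top 300 mm (its x, away from the robot) by 420 mm (its y), 60 mm above the table, with no rim. Origin on the table under the centre of the top; its +x points away from the robot, to the far edge. Stands turned by up to about 12 degrees
- riser_far_edge (a point): middle of the riser's straight far edge, on the top face (60 mm above the table, 150 mm from the riser's centre along its x); axes as the riser's
- board: thin white chopping board with one green stripe across it, lying on the riser, 180 mm (its x) by 130 mm (its y), 8 mm thick, about 0.19 kg, sliding with ordinary friction. Origin at the centre of its underside; +x points to the striped end, roughly away from the robot, up to about 15 degrees askew to the riser. It lies on the left or the right half of the riser
- board_stripe (a point): centre of the green stripe, on the board's top face. The stripe is 20 mm wide, runs across the whole board, and its centre line is 50 mm from the far end (40 mm from the board's centre along its +x)
- board_near_end (a point): middle of the board's near end face, half-way up its thickness (90 mm from the board's centre along its -x): the straight 130 mm long edge that faces the robot
- sauce_cup: little blue open cup, 56 mm wide at the rim, 32 mm tall, about 60 g, standing loose on the white board between the stripe and the near end, its wall at least 20 mm from the near end. Origin at the centre of its underside
- yellow_board: plain yellow chopping board without a stripe, 180 x 130 x 8 mm, the other one on the riser, with the shaker on it; leave alone. Origin at the centre of its underside
- shaker: salt shaker with a steel top, 42 mm wide, 76 mm tall, standing on the yellow board; leave alone. Origin at the centre of its underside
- steel_pan: open steel food pan, 162 x 176 mm, 100 mm tall, on the table right of the riser; leave alone. Origin at the centre of its underside
- portion_cup0: white portion cup, 62 mm wide, 35 mm tall, on the table left of the riser; leave alone. Origin at the centre of its underside
Things that resemble listed ones, but are neither listed nor needed, are in the scene too. Of the things like the board, leave any that is black or pink; of the rest the larger one is meant.

How it is judged:
By the outcome, as a careful person would: the job done as asked, in the order asked, and still so for the second after the job is handed in, with the robot touching nothing.
It also fails if it takes over 40 s, if anything falls off the work surface, if the arm or the gripper's body presses on something with over 40 N, if the wrist force passes 120 N, or if a joint passes its speed limit or range.

## Robot

A 6-joint arm with a two-finger parallel gripper is mounted at the origin on the work surface. World frame = base frame: x ahead of the robot, y to its left, z up, the work surface at z = 0. Lengths are in m, angles in rad, forces in N, time in s.
With the tool pointing down it reaches from about 0.225 to 0.875 m from the base axis. Payload 3.4 kg.
Tool frame: the origin (TCP) lies at the very end of the fingers, on their centre line; the grasp point (between the pads) lies 19 mm behind it; z points along the fingers, y is the line along which they close (so a half turn about z gives the same grasp; the last joint's range is limited). The gripper opens to 85 mm and grips with 20 to 120 N. Pads are 22 mm wide; open, the fingers measure 114 mm over their backs; the gripper's body (76 mm by 85 mm) begins 54 mm behind the grasp point. The pads swing forward as they close: fully open they stand 13 mm farther back than shut.
Start: joints at [1.07, 0.276, 1.505, -0, 1.361, -0.121], TCP at [0.213, 0.534, 0.196] pointing down, gripper open.
Joint ranges: [-2.89, 2.89], [-0.75, 2.08], [0.22, 2.7], [-1.18, 4.32], [0.11, 2.71], [-2.7, 2.7]. Speed limits (rad/s): [2.57, 2.57, 3.14, 3.14, 3.14, 3.14].

## Interface

Orientations are given as a unit quaternion [w, x, y, z].
In Python, from rig import get_state, optics, sign_off gives the robot as it stands.
- The arm moves only by the tool send_rows, never from a script. Its argument "increments" is a list of rows, each an object with "gripper": the gripper's target within -1 to 1 (shut at 1, half-way at 0, fully open at -1); "linear": the shift along the world's x, y, z in m, a list of three; "delta_rot": the turn, a rotation vector about the world's x, y, z in rad, a list of three. In form: [{"gripper": gripper, "linear": [dx, dy, dz], "delta_rot": [rx, ry, rz]}, ...]. A call has 1 to 8 rows; each row is the pose to reach, as a shift and turn from the pose commanded when the call began; what a row does not reach only later rows make up. A row lasts 1/10 s, in which the tool goes at most 50 mm and 8.59 degrees, less where a joint would pass 70% of its speed; a pose out of reach is approached as far as the arm can. A call with a gripper value outside its range is refused whole. The fingers move at their own pace and stop on an object; "newtons" is the grip in N (left out, the last holds). Time passes only in rows, so rows that repeat a pose let the fingers close. It gives the time, the measured TCP pose, the force, the opening and the grip force at its end, in the units of the state.
- get_state(): the state, without advancing time (a new reading comes with each control period).
- optics.get_image(name): name is "scene" or "top"; returns a dict with "pixels" (420x560x3 uint8, blue, green, red), "K" (3x3 intrinsics, pixels), "rvec" (rotation vector, rad) and "tvec" (3), from world to camera coordinates, as OpenCV has them. Camera axes: x right, y down, z forward; pixel columns grow to the right and rows downward; lengths in m; the calibration is good to about 2 mm. A picture is of the moment at which its call begins. There is no depth.
- sign_off(): hands the job in; it is judged then, once.
The state is a dict: "clock": time; "qpos": joint angles; "qd": joint speeds; "effort": joint torques, N m; "position": TCP position; "ee_rot": TCP orientation; "contact_force": force on the tool from outside, world axes, zero at the start; "moment": the same for the moment, N m; "width": finger opening in m; "gripper_force": force on a finger pad.
Only numpy, scipy, OpenCV 4.12 (cv2) and the standard library are available. Lean on these libraries where they do the work, as an engineer would, in place of code of your own. Each camera call takes 0.05 s, during which the arm holds its last target. There are 200 camera calls.

## Working session

There is one attempt and no reset: what is moved stays moved. The work goes in short steps, Python scripts to look and compute and a tool call to move; the robot and the scene stay as the last step left them, time stands still between calls to the robot, and variables do not carry over. Pictures are saved under pics/ and viewed, at most 10 in all, crops included, and the job is handed in when it is done.

Besides the shell and the picture viewer there is one more tool, called after "Request:" by a JSON object that holds its "fn" and its "kwargs", one argument or row to a line. send_rows: Moves the arm, as the interface text tells. Its arguments: {"type":"object","properties":{"increments":{"type":"array"},"newtons":{"type":"number"}},"required":["increments"]}

```bash
mkdir -p pics; python3 - <<'E'
from rig import get_state, optics
import cv2,numpy as np
s=get_state();print(s['position'],s['ee_rot'],s['width'],s['clock'])
for n in('top','scene'):
    d=optics.get_image(n);cv2.imwrite(f'pics/{n}0.png',d['pixels']);R=cv2.Rodrigues(np.array(d['rvec']))[0]
    print(n,-R.T@np.array(d['tvec']).ravel(),d['K'],R)
E
```

```text
[0.21290136 0.53350049 0.19493096] [-2.83151781e-04  1.88777930e-01  9.82019370e-01 -8.77052015e-04] 0.0852103463617377 0.0
top [ 0.36518663 -0.04509143  1.20589   ] [[448.72694491   0.         283.65195052]
 [  0.         448.72694491 202.85038856]
 [  0.           0.           1.        ]] [[-0.01631122 -0.99925097 -0.03509179]
 [-0.99093153  0.02083708 -0.13274227]
 [ 0.13337405  0.03260837 -0.99052918]]
scene [ 1.26819788 -0.25641802  0.85476164] [[448.57881604   0.         283.24036683]
 [  0.         448.57881604 214.93876047]
 [  0.           0.           1.        ]] [[ 0.29394     0.9556137   0.0200432 ]
 [ 0.68977745 -0.19756118 -0.69654623]
 [-0.66166936  0.21856814 -0.71723192]]
```

View pics/top0.png

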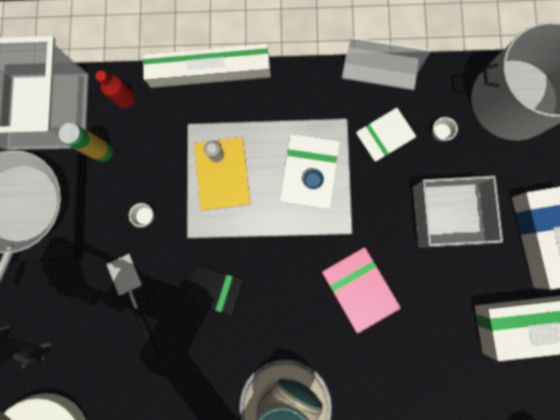

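View pics/scene0.png

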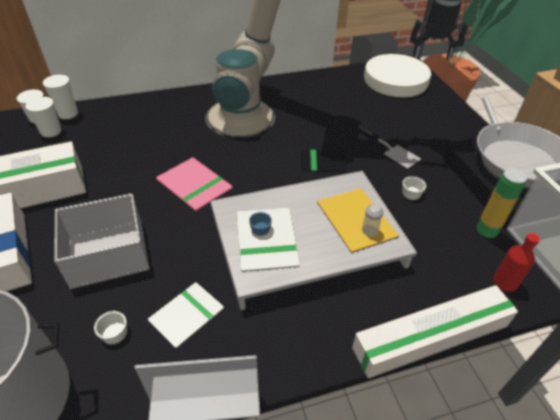

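Both pictures show candidates like the board, at these top-view pixels:
- White board on the riser at (311,172), carrying the blue cup at (313,179).
- Smaller white board on the table at (386,135).
- Pink board at (361,290) and black board at (215,290).

The one on the riser fits: it is the larger white one and it has the cup. The riser spans about (188–350, 120–237). Next I'll measure it and confirm in a crop.

```bash
cat > h.py <<'E'
import cv2,numpy as np
from rig import get_state, optics
def ray(d,px,z):
    R=cv2.Rodrigues(np.array(d['rvec'],float))[0];c=-R.T@np.array(d['tvec'],float).ravel()
    px=np.atleast_2d(np.array(px,float));v=np.c_[px,np.ones(len(px))]@np.linalg.inv(d['K']).T@R
    return c+v*((z-c[2])/v[:,2])[:,None]
def big(m,box):
    mm=np.zeros_like(m);x0,y0,x1,y1=box;mm[y0:y1,x0:x1]=m[y0:y1,x0:x1]
    cs,_=cv2.findContours(mm,cv2.RETR_EXTERNAL,cv2.CHAIN_APPROX_NONE)
    return max(cs,key=cv2.contourArea)[:,0,:]
def rect(P):
    (c,s,a)=cv2.minAreaRect((P[:,:2]*1000).astype(np.float32));
    if s[0]<s[1]: s=s[::-1];a-=90
    return np.round(c,1),np.round(s,1),round(a,2)
def measure(d,box,show=True):
    im=d['pixels'];hsv=cv2.cvtColor(im,cv2.COLOR_BGR2HSV);H,S,V=cv2.split(hsv)
    green=((H>45)&(H<80)&(S>100)&(V>60)).astype(np.uint8)
    white=((V>205)&(S<60)).astype(np.uint8)
    blue=((H>95)&(H<120)&(S>90)).astype(np.uint8)
    bd=cv2.morphologyEx(white|green,cv2.MORPH_CLOSE,np.ones((3,3)))
    return white,green,blue,bd
E
python3 - <<'E'
from h import *
d=optics.get_image('top');im=d['pixels']
hsv=cv2.cvtColor(im,cv2.COLOR_BGR2HSV)
for p in[(290,200),(330,160),(270,180),(311,190),(311,155),(313,179),(200,130),(345,230)]:print(p,im[p[1],p[0]],hsv[p[1],p[0]])
box=(180,110,360,245)
w,g,b,bd=measure(d,box)
for nm,m,z in(('board',bd,.068),('stripe',g,.068),('cup',b,.09)):
    c=big(m,box);print(nm,cv2.minAreaRect(c)[:2],rect(ray(d,c,z)))
r=(im.max(2)>90).astype(np.uint8);c=big(r,(170,105,370,250));h=cv2.convexHull(c)[:,0]
a=cv2.approxPolyDP(h,4,True)[:,0];print('riser',a.tolist(),np.round(ray(d,a,.06)*1000).tolist())
cv2.imwrite('pics/crop1.png',cv2.resize(im[100:260,170:430],None,fx=3,fy=3,interpolation=cv2.INTER_CUBIC))
E
```

```text
(290, 200) [235 244 243] [ 33   9 244]
(330, 160) [ 96 175  77] [ 66 143 175]
(270, 180) [207 212 212] [ 30   6 212]
(311, 190) [220 230 226] [ 42  11 230]
(311, 155) [ 88 171  67] [ 66 155 171]
(313, 179) [145 117  78] [103 118 145]
(200, 130) [182 188 189] [ 26   9 189]
(345, 230) [216 220 221] [ 24   6 221]
board ((270.0, 182.5), (103.0, 158.0)) (array([574.1,  26.8]), array([403. , 269.6]), 88.94)
stripe ((311.63336181640625, 155.5931396484375), (47.809322357177734, 5.1213884353637695)) (array([640.4, -82. ]), array([123.8,  13.6]), 80.02)
cup ((313.0, 178.5), (17.0, 18.0)) (array([575.9, -83.4]), array([45.3, 43.6]), 88.72)
riser [[347, 120], [351, 233], [187, 237], [188, 124]] [[736.0, -178.0, 60.0], [439.0, -177.0, 60.0], [436.0, 243.0, 60.0], [736.0, 244.0, 60.0]]
```

View pics/crop1.png

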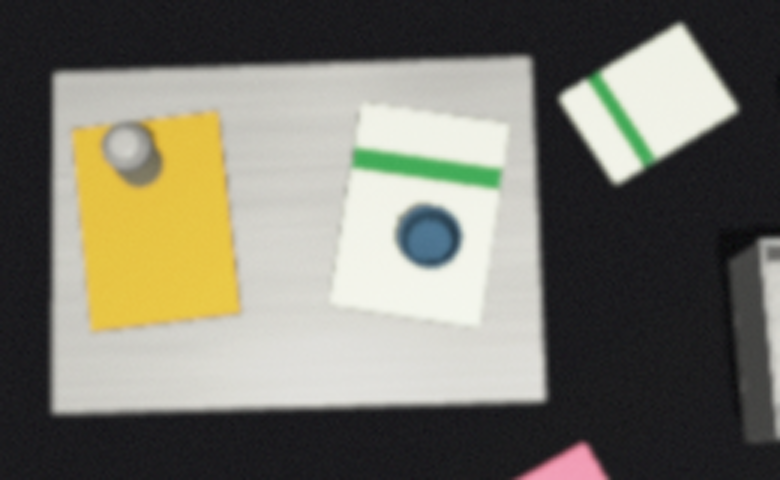

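The crop confirms it: large white board with stripe and blue cup on the right half of the riser. Yellow board with shaker is on the left half, and the small white board is off the riser. I'll fit the edges more finely.

```bash
cat >> h.py <<'E'
def edge(gray,p,q,n=40,half=6):
    """sub-pixel edge points: strongest gradient along normals of segment p-q (ends trimmed)"""
    p,q=np.array(p,float),np.array(q,float);t=(q-p)/np.linalg.norm(q-p);nrm=np.array([-t[1],t[0]])
    s=np.arange(-half,half+.01,.25);out=[]
    for f in np.linspace(.08,.92,n):
        L=p+f*(q-p)+s[:,None]*nrm
        v=cv2.remap(gray,L[:,0].astype(np.float32)[None],L[:,1].astype(np.float32)[None],cv2.INTER_LINEAR)[0]
        g=np.abs(np.gradient(cv2.GaussianBlur(v[None],(9,1),0)[0]));w=g**3
        out.append(p+f*(q-p)+nrm*(s@w/w.sum()))
    return np.array(out)
def line(P):
    vx,vy,x,y=cv2.fitLine((P[:,:2]*1000).astype(np.float32),cv2.DIST_HUBER,0,.01,.01).ravel()
    if vy<0:vx,vy=-vx,-vy
    return np.round([x,y,np.degrees(np.arctan2(-vx,vy))],2) # point mm, angle of normal from world x
E
python3 - <<'E'
from h import *
d=optics.get_image('top');im=d['pixels'];g=im.max(2).astype(np.float32)
f=lambda x,y:(170+x/3,100+y/3)
print('riser far',line(ray(d,edge(g,f(52,72),f(531,57)),.06)),'near',line(ray(d,edge(g,f(52,413),f(547,401)),.06)))
print('board near',line(ray(d,edge(g,f(330,304),f(480,326),half=3),.066)),'far',line(ray(d,edge(g,f(362,103),f(509,124),half=3),.068)))
gr=big(measure(d,0)[1],(180,110,360,245));P=ray(d,gr,.068);print('stripe',line(P),P[:,:2].mean(0))
c=np.array([f(362,103),f(509,124),f(480,326),f(330,304)]);print(np.round(ray(d,c,.068)*1000).tolist())
e=optics.get_image('scene');im2=e['pixels']
gr=big(measure(e,0)[1],(230,230,310,280));P=ray(e,gr,.068);print('scene stripe',line(P))
g2=im2.max(2).astype(np.float32);print('scene far',line(ray(e,edge(g2,(241,292),(409,252)),.06)))
E
```

```text
riser far [7.3915e+02 3.3050e+01 3.6000e-01] near [4.3589e+02 4.2390e+01 3.3000e-01]
board near [512.3  -65.23  -9.9 ] far [687.8  -96.44 -10.2 ]
stripe [640.45 -82.77 -10.13] [ 0.64029561 -0.08238777]
[[699.0, -29.0, 68.0], [676.0, -156.0, 68.0], [501.0, -125.0, 68.0], [523.0, 2.0, 68.0]]
scene stripe [637.28 -83.85  -9.32]
scene far [7.3667e+02 5.2400e+01 3.0000e-02]
```

Request:
{"fn": "send_rows", "kwargs": {
  "increments": [
    {"gripper":-1,"linear":[0.27,-0.588,0],"delta_rot":[0,0,0.206]},
    {"gripper":-1,"linear":[0.27,-0.588,0],"delta_rot":[0,0,0.206]},
    {"gripper":-1,"linear":[0.27,-0.588,0],"delta_rot":[0,0,0.206]},
    {"gripper":-1,"linear":[0.27,-0.588,0],"delta_rot":[0,0,0.206]},
    {"gripper":-1,"linear":[0.27,-0.588,0],"delta_rot":[0,0,0.206]},
    {"gripper":-1,"linear":[0.27,-0.588,0],"delta_rot":[0,0,0.206]},
    {"gripper":-1,"linear":[0.27,-0.588,0],"delta_rot":[0,0,0.206]},
    {"gripper":-1,"linear":[0.27,-0.588,0],"delta_rot":[0,0,0.206]}
  ]
}}

```text
clock: 1.05
position: [0.3801, 0.1696, 0.1961]
ee_rot: [0.0, 0.087, 0.996, 0.0]
contact_force: [0.4, -0.4, 0.1]
width: 0.0856
gripper_force: 0.0
```

Request:
{"fn": "send_rows", "kwargs": {
  "increments": [
    {"gripper":-1,"linear":[0.103,-0.225,0],"delta_rot":[0,0,0]},
    {"gripper":-1,"linear":[0.103,-0.225,0],"delta_rot":[0,0,0]},
    {"gripper":-1,"linear":[0.103,-0.225,0],"delta_rot":[0,0,0]},
    {"gripper":-1,"linear":[0.103,-0.225,0],"delta_rot":[0,0,0]},
    {"gripper":-1,"linear":[0.103,-0.225,-0.03],"delta_rot":[0,0,0]},
    {"gripper":-1,"linear":[0.103,-0.225,-0.07],"delta_rot":[0,0,0]},
    {"gripper":-1,"linear":[0.103,-0.225,-0.1],"delta_rot":[0,0,0]},
    {"gripper":-1,"linear":[0.103,-0.225,-0.116],"delta_rot":[0,0,0]}
  ]
}}

```text
clock: 1.85
position: [0.4807, -0.0538, 0.077]
ee_rot: [-0.003, 0.088, 0.996, 0.001]
contact_force: [0.2, 1.0, -0.5]
width: 0.0853
gripper_force: 0.0
```

```bash
python3 - <<'E'
from h import *
s=get_state();print(s['position'],s['ee_rot'])
for n in('top','scene'):
    d=optics.get_image(n);im=d['pixels']
    c=im[100:260,170:430] if n=='top' else im[150:310,190:450]
    cv2.imwrite(f'pics/{n}1.png',cv2.resize(c,None,fx=3,fy=3,interpolation=cv2.INTER_CUBIC))
E
```

```text
[ 0.48066931 -0.05375472  0.07699104] [-2.50621776e-03  8.75679154e-02  9.96155270e-01  5.07178626e-04]
```

View pics/scene1.png

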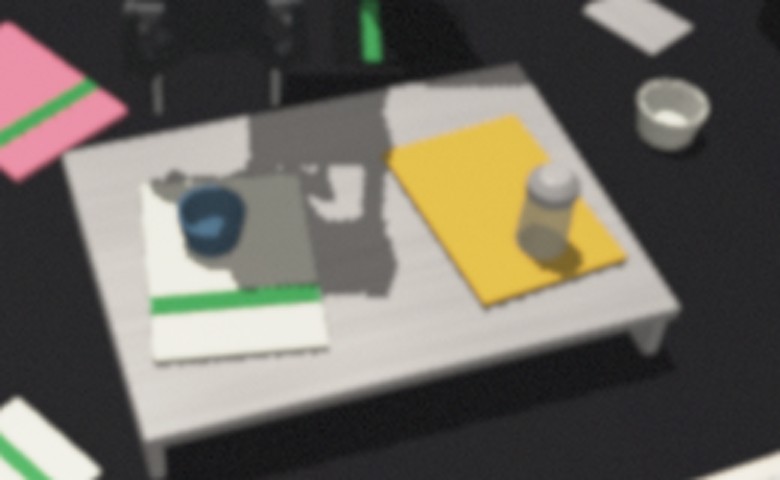

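The scene crop shows the arm's shadow over the near part of the board. The finger tips appear near crop (157,110) and (276,105). I'll check those against the TCP before going lower.

```bash
python3 - <<'E'
from h import *
d=optics.get_image('scene')
for z in(.06,.077,.09,.1,.12):print(z,np.round(ray(d,[(190+157/3,150+110/3),(190+276/3,150+105/3)],z)*1000).tolist())
R=cv2.Rodrigues(np.array(d['rvec']))[0]
for p in[(.481,-.054,.077),(.481,-.054,.09)]:
    a=cv2.projectPoints(np.array([p]),d['rvec'],d['tvec'],d['K'],None)[0].ravel();print(p,a,(a-[190,150])*3)
E
```

```text
0.06 [[407.0, -87.0, 60.0], [429.0, 15.0, 60.0]]
0.077 [[425.0, -91.0, 77.0], [447.0, 9.0, 77.0]]
0.09 [[439.0, -93.0, 90.0], [460.0, 5.0, 90.0]]
0.1 [[450.0, -96.0, 100.0], [471.0, 1.0, 100.0]]
0.12 [[472.0, -100.0, 120.0], [492.0, -5.0, 120.0]]
(0.481, -0.054, 0.077) [261.85115085 198.46697886] [215.55345256 145.40093657]
(0.481, -0.054, 0.09) [261.77702224 194.68156191] [215.33106672 134.04468574]
```

View pics/top1.png

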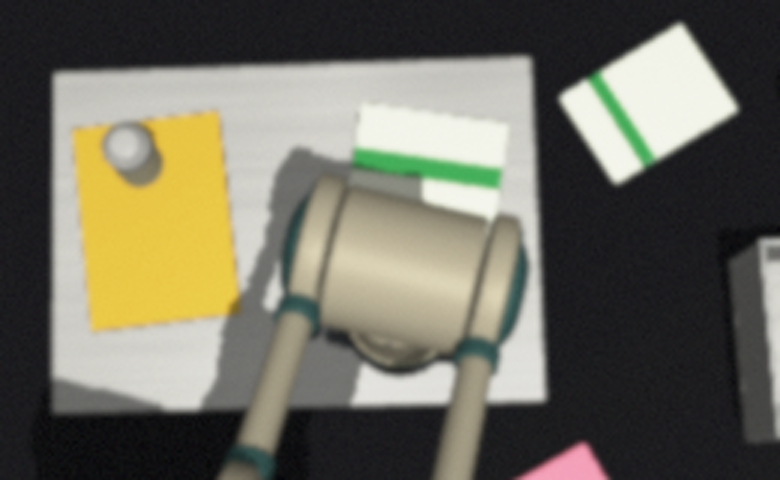

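The pads project to z≈0.12 at x 0.472–0.492 and y −0.100 to −0.005. That agrees with the TCP, with the open tips about 13 mm above it. Now I'll lower gently behind the near end.

Request:
{"fn": "send_rows", "kwargs": {
  "increments": [
    {"gripper":-1,"linear":[0,0,-0.01],"delta_rot":[0,0,0]},
    {"gripper":-1,"linear":[0,0,-0.018],"delta_rot":[0,0,0]},
    {"gripper":-1,"linear":[0,0,-0.023],"delta_rot":[0,0,0]},
    {"gripper":-1,"linear":[0,0,-0.025],"delta_rot":[0,0,0]},
    {"gripper":-1,"linear":[0,0,-0.026],"delta_rot":[0,0,0]},
    {"gripper":-1,"linear":[0,0,-0.026],"delta_rot":[0,0,0]}
  ]
}}

```text
clock: 2.6
position: [0.4829, -0.0535, 0.0539]
ee_rot: [0.0, 0.087, 0.996, 0.0]
contact_force: [-0.0, 0.8, -0.6]
width: 0.0853
gripper_force: 0.0
```

Request:
{"fn": "send_rows", "kwargs": {
  "increments": [
    {"gripper":-1,"linear":[0,0,-0.001],"delta_rot":[0,0,0]},
    {"gripper":-1,"linear":[0,0,-0.002],"delta_rot":[0,0,0]},
    {"gripper":-1,"linear":[0,0,-0.003],"delta_rot":[0,0,0]},
    {"gripper":-1,"linear":[0,0,-0.004],"delta_rot":[0,0,0]},
    {"gripper":-1,"linear":[0,0,-0.004],"delta_rot":[0,0,0]}
  ]
}}

```text
clock: 3.1
position: [0.4826, -0.0535, 0.0497]
ee_rot: [-0.0, 0.087, 0.996, 0.0]
contact_force: [-0.0, 0.4, -0.2]
width: 0.0857
gripper_force: 0.0
```

Request:
{"fn": "send_rows", "kwargs": {
  "increments": [
    {"gripper":-1,"linear":[0.004,-0.001,0],"delta_rot":[0,0,0]},
    {"gripper":-1,"linear":[0.008,-0.0015,0],"delta_rot":[0,0,0]},
    {"gripper":-1,"linear":[0.011,-0.002,0],"delta_rot":[0,0,0]},
    {"gripper":-1,"linear":[0.0135,-0.0025,0],"delta_rot":[0,0,0]},
    {"gripper":-1,"linear":[0.0155,-0.0028,0],"delta_rot":[0,0,0]},
    {"gripper":-1,"linear":[0.0175,-0.0031,0],"delta_rot":[0,0,0]},
    {"gripper":-1,"linear":[0.0195,-0.0035,0],"delta_rot":[0,0,0]},
    {"gripper":-1,"linear":[0.0215,-0.0038,0],"delta_rot":[0,0,0]}
  ]
}}

```text
clock: 3.9
position: [0.5043, -0.0574, 0.0498]
ee_rot: [-0.0, 0.087, 0.996, 0.0]
contact_force: [0.6, 0.6, -0.5]
width: 0.0855
gripper_force: 0.0
```

```bash
cat > m.py <<'E'
from h import *
s=get_state();print(s['position'],s['ee_rot'],s['contact_force'])
e=optics.get_image('scene');im2=e['pixels']
m=measure(e,0)[1]
gr=big(m,(225,225,330,330));P=ray(e,gr,.068)
g2=im2.max(2).astype(np.float32)
print('scene stripe',line(P),P[:,:2].mean(0).round(4),rect(P))
d=optics.get_image('top');gr=big(measure(d,0)[1],(250,100,348,200));P=ray(d,gr,.068);print('top stripe',line(P),P[:,:2].mean(0).round(4),rect(P))
E
python3 m.py
```

```text
[ 0.50433157 -0.05737047  0.0498119 ] [-2.99507953e-05  8.67765291e-02  9.96227801e-01  5.06971951e-05] [ 0.5583141   0.64024253 -0.4976608 ]
scene stripe [637.45 -81.04  -9.25] [ 0.6365 -0.0835] (array([636.9, -82.7]), array([121.8,  12.2]), 80.07)
top stripe [644.79 -69.78 -11.64] [ 0.6409 -0.0855] (array([639.8, -83. ]), array([121.7,  14.3]), 79.6)
```

Request:
{"fn": "send_rows", "kwargs": {
  "increments": [
    {"gripper":-1,"linear":[0.002,-0.0003,0],"delta_rot":[0,0,0]},
    {"gripper":-1,"linear":[0.004,-0.0007,0],"delta_rot":[0,0,0]},
    {"gripper":-1,"linear":[0.006,-0.001,0],"delta_rot":[0,0,0]},
    {"gripper":-1,"linear":[0.008,-0.0014,0],"delta_rot":[0,0,0]}
  ]
}}

```text
clock: 4.4
position: [0.5124, -0.0588, 0.0499]
ee_rot: [0.0, 0.087, 0.996, 0.0]
contact_force: [0.7, -0.0, -0.4]
width: 0.0856
gripper_force: 0.0
```

```bash
python3 m.py
```

```text
[ 0.51242239 -0.05879297  0.04985247] [3.60436724e-05 8.68019429e-02 9.96225587e-01 4.25642871e-05] [ 0.69818848 -0.00302133 -0.38652765]
scene stripe [637.34 -83.42  -9.3 ] [ 0.6369 -0.083 ] (array([636.9, -82.7]), array([121.8,  12.2]), 80.0)
top stripe [ 634.99 -138.41   -5.28] [ 0.6348 -0.1385] (array([ 634. , -138.5]), array([7.7, 2.6]), 88.58)
```

```bash
python3 - <<'E'
from h import *
d=optics.get_image('scene');im=d['pixels'];cv2.imwrite('pics/s2.png',cv2.resize(cv2.convertScaleAbs(im[170:290,200:340],alpha=1.5,beta=10),None,fx=5,fy=5,interpolation=cv2.INTER_CUBIC))
E
```

```text
(no output)
```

View pics/s2.png

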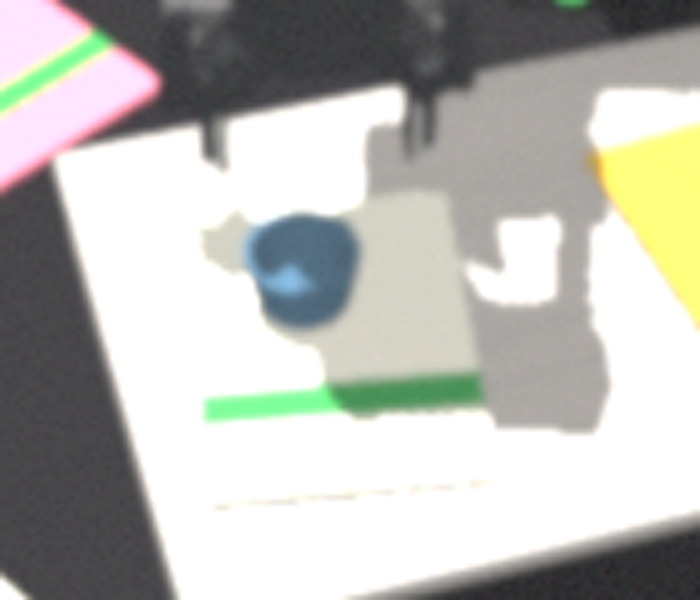

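The tips show at crop (215,165) and (412,157), just behind the board's near edge at about crop row 195–210. I'll work out their height and gap.

```bash
python3 - <<'E'
from h import *
d=optics.get_image('scene');f=lambda x,y:(200+x/5,170+y/5)
for z in(.06,.064,.068,.075,.085):print(z,np.round(ray(d,[f(215,165),f(412,157)],z)*1000).tolist())
print('near-left board corner',np.round(ray(d,[f(443,192),f(205,210)],.068)*1000).tolist())
E
```

```text
0.06 [[467.0, -100.0, 60.0], [489.0, -2.0, 60.0]]
0.064 [[471.0, -101.0, 64.0], [492.0, -3.0, 64.0]]
0.068 [[475.0, -101.0, 68.0], [496.0, -5.0, 68.0]]
0.075 [[482.0, -103.0, 75.0], [503.0, -7.0, 75.0]]
0.085 [[492.0, -105.0, 85.0], [513.0, -10.0, 85.0]]
near-left board corner [[524.0, 3.0, 68.0], [504.0, -113.0, 68.0]]
```

The board hasn't moved, so the tips must be higher than I assumed. I'll back off and feel for the riser.

Request:
{"fn": "send_rows", "kwargs": {
  "increments": [
    {"gripper":-1,"linear":[-0.012,0.002,0],"delta_rot":[0,0,0]},
    {"gripper":-1,"linear":[-0.024,0.004,0],"delta_rot":[0,0,0]},
    {"gripper":-1,"linear":[-0.024,0.004,-0.001],"delta_rot":[0,0,0]},
    {"gripper":-1,"linear":[-0.024,0.004,-0.002],"delta_rot":[0,0,0]},
    {"gripper":-1,"linear":[-0.024,0.004,-0.003],"delta_rot":[0,0,0]},
    {"gripper":-1,"linear":[-0.024,0.004,-0.004],"delta_rot":[0,0,0]},
    {"gripper":-1,"linear":[-0.024,0.004,-0.004],"delta_rot":[0,0,0]}
  ]
}}

```text
clock: 5.3
position: [0.4884, -0.0548, 0.0457]
ee_rot: [-0.0, 0.087, 0.996, 0.0]
contact_force: [-0.5, 0.2, 0.6]
width: 0.0852
gripper_force: 0.0
```

```bash
python3 - <<'E'
from h import *
d=optics.get_image('scene');im=d['pixels'];cv2.imwrite('pics/s3.png',cv2.resize(im[170:250,220:320],None,fx=7,fy=7,interpolation=cv2.INTER_CUBIC))
E
```

```text
(no output)
```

View pics/s3.png

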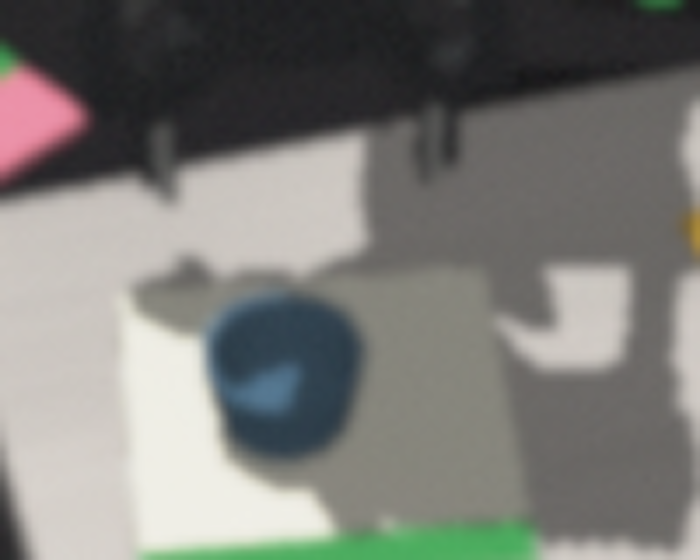

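The tips stand clear of their shadow, at z≈0.085 rather than 0.06, so the open fingers are higher than the stated TCP. I'll set the fingers half-way, which lowers the tips and keeps the hand's body away from the cup. Then I'll feel down again.

Request:
{"fn": "send_rows", "kwargs": {
  "increments": [
    {"gripper":0,"linear":[0,0,0.02],"delta_rot":[0,0,0]},
    {"gripper":0,"linear":[0,0,0.02],"delta_rot":[0,0,0]},
    {"gripper":0,"linear":[0,0,0.02],"delta_rot":[0,0,0]},
    {"gripper":0,"linear":[0,0,0.02],"delta_rot":[0,0,0]},
    {"gripper":0,"linear":[0,0,0.02],"delta_rot":[0,0,0]}
  ]
}}

```text
clock: 5.85
position: [0.4877, -0.0546, 0.0652]
ee_rot: [-0.001, 0.087, 0.996, 0.0]
contact_force: [0.1, 0.8, -0.4]
width: 0.0422
gripper_force: 0.0
```

```bash
python3 - <<'E'
from h import *
s=get_state();print(s['position'],s['width'])
d=optics.get_image('scene');im=d['pixels'];cv2.imwrite('pics/s4.png',cv2.resize(im[150:250,220:320],None,fx=6,fy=6,interpolation=cv2.INTER_CUBIC))
for z in(.06,.07,.08,.09,.1):
  for k in(-.03,.03):
    p=np.array([[.488-k*np.sin(np.radians(-10)),-.055+k*np.cos(np.radians(10)),z]]);a=cv2.projectPoints(p,d['rvec'],d['tvec'],d['K'],None)[0].ravel();print(z,k,((a-[220,150])*6).round())
E
```

```text
[ 0.48766495 -0.0546151   0.06516537] 0.04223344944528369
0.06 -0.03 [182. 337.]
0.06 0.03 [325. 326.]
0.07 -0.03 [182. 320.]
0.07 0.03 [325. 309.]
0.08 -0.03 [181. 302.]
0.08 0.03 [325. 292.]
0.09 -0.03 [180. 285.]
0.09 0.03 [325. 275.]
0.1 -0.03 [179. 267.]
0.1 0.03 [325. 257.]
```

View pics/s4.png

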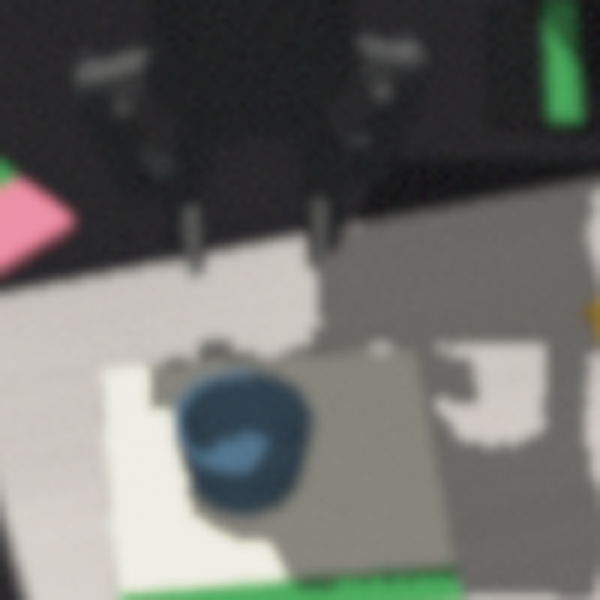

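The tips at crop (197,268) and (323,262) correspond to z≈0.10 with TCP z 0.065. I'll descend by feel, trusting the picture.

Request:
{"fn": "send_rows", "kwargs": {
  "increments": [
    {"gripper":0,"linear":[0,0,-0.01],"delta_rot":[0,0,0]},
    {"gripper":0,"linear":[0,0,-0.018],"delta_rot":[0,0,0]},
    {"gripper":0,"linear":[0,0,-0.022],"delta_rot":[0,0,0]},
    {"gripper":0,"linear":[0,0,-0.024],"delta_rot":[0,0,0]},
    {"gripper":0,"linear":[0,0,-0.026],"delta_rot":[0,0,0]},
    {"gripper":0,"linear":[0,0,-0.028],"delta_rot":[0,0,0]},
    {"gripper":0,"linear":[0,0,-0.029],"delta_rot":[0,0,0]},
    {"gripper":0,"linear":[0,0,-0.029],"delta_rot":[0,0,0]}
  ]
}}

```text
clock: 6.7
position: [0.4882, -0.0548, 0.0368]
ee_rot: [0.0, 0.087, 0.996, 0.0]
contact_force: [0.0, 0.8, -0.6]
width: 0.0429
gripper_force: 0.0
```

Request:
{"fn": "send_rows", "kwargs": {
  "increments": [
    {"gripper":0,"linear":[0,0,-0.001],"delta_rot":[0,0,0]},
    {"gripper":0,"linear":[0,0,-0.002],"delta_rot":[0,0,0]},
    {"gripper":0,"linear":[0,0,-0.003],"delta_rot":[0,0,0]},
    {"gripper":0,"linear":[0,0,-0.004],"delta_rot":[0,0,0]},
    {"gripper":0,"linear":[0,0,-0.005],"delta_rot":[0,0,0]},
    {"gripper":0,"linear":[0,0,-0.005],"delta_rot":[0,0,0]}
  ]
}}

```text
clock: 7.3
position: [0.4881, -0.0547, 0.0317]
ee_rot: [-0.0, 0.087, 0.996, 0.0]
contact_force: [-0.2, -0.4, -0.4]
width: 0.0428
gripper_force: 0.0
```

```bash
python3 - <<'E'
from h import *
s=get_state();print(s['position'],s['width'],s['qpos'])
d=optics.get_image('scene');im=d['pixels'];cv2.imwrite('pics/s5.png',cv2.resize(im[150:250,220:320],None,fx=6,fy=6,interpolation=cv2.INTER_CUBIC))
for z in(.06,.065,.07,.075,.08):
  for k in(-.025,.025):
    p=np.array([[.488-k*np.sin(np.radians(-10)),-.055+k*np.cos(np.radians(10)),z]]);a=cv2.projectPoints(p,d['rvec'],d['tvec'],d['K'],None)[0].ravel();print(z,k,((a-[220,150])*6).round())
E
```

```text
[ 0.48808509 -0.0547304   0.03166754] 0.04276653986320198 [-2.53515388e-01  3.06868771e-01  1.92229330e+00  1.10161681e-04
  9.12777049e-01 -1.65054527e+00]
0.06 -0.025 [194. 336.]
0.06 0.025 [313. 327.]
0.065 -0.025 [194. 327.]
0.065 0.025 [313. 319.]
0.07 -0.025 [194. 319.]
0.07 0.025 [313. 310.]
0.075 -0.025 [193. 310.]
0.075 0.025 [313. 302.]
0.08 -0.025 [193. 302.]
0.08 0.025 [313. 293.]
```

View pics/s5.png

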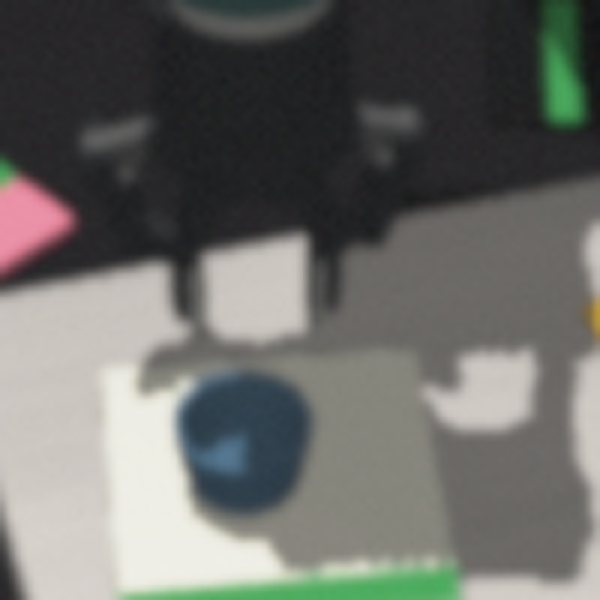

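Tips at crop (187,315) and (330,308) give z≈0.071, so the offset is about 40 mm. They need to go another 8 mm lower.

Request:
{"fn": "send_rows", "kwargs": {
  "increments": [
    {"gripper":0,"linear":[0,0,-0.002],"delta_rot":[0,0,0]},
    {"gripper":0,"linear":[0,0,-0.004],"delta_rot":[0,0,0]},
    {"gripper":0,"linear":[0,0,-0.005],"delta_rot":[0,0,0]},
    {"gripper":0,"linear":[0,0,-0.006],"delta_rot":[0,0,0]},
    {"gripper":0,"linear":[0,0,-0.007],"delta_rot":[0,0,0]},
    {"gripper":0,"linear":[0,0,-0.008],"delta_rot":[0,0,0]},
    {"gripper":0,"linear":[0,0,-0.008],"delta_rot":[0,0,0]}
  ]
}}

```text
clock: 8.05
position: [0.4881, -0.0547, 0.0237]
ee_rot: [-0.0, 0.087, 0.996, 0.0]
contact_force: [-1.0, -0.0, -0.6]
width: 0.0424
gripper_force: 0.0
```

Request:
{"fn": "send_rows", "kwargs": {
  "increments": [
    {"gripper":0,"linear":[0,0,-0.001],"delta_rot":[0,0,0]},
    {"gripper":0,"linear":[0,0,-0.002],"delta_rot":[0,0,0]},
    {"gripper":0,"linear":[0,0,-0.002],"delta_rot":[0,0,0]}
  ]
}}

```text
clock: 8.35
position: [0.4884, -0.0548, 0.0227]
ee_rot: [0.0, 0.087, 0.996, -0.0]
contact_force: [-1.5, 0.8, 5.9]
width: 0.043
gripper_force: 3.3
```

Contact with the riser is at TCP z≈0.023. I'll lift 3.5 mm so the tips are at about 0.063, then advance to the board.

Request:
{"fn": "send_rows", "kwargs": {
  "increments": [
    {"gripper":0,"linear":[0,0,0.0035],"delta_rot":[0,0,0]},
    {"gripper":0,"linear":[0.003,-0.0005,0.0035],"delta_rot":[0,0,0]},
    {"gripper":0,"linear":[0.006,-0.001,0.0035],"delta_rot":[0,0,0]},
    {"gripper":0,"linear":[0.008,-0.0014,0.0035],"delta_rot":[0,0,0]},
    {"gripper":0,"linear":[0.01,-0.0018,0.0035],"delta_rot":[0,0,0]},
    {"gripper":0,"linear":[0.012,-0.002,0.0035],"delta_rot":[0,0,0]},
    {"gripper":0,"linear":[0.014,-0.0024,0.0035],"delta_rot":[0,0,0]},
    {"gripper":0,"linear":[0.016,-0.0028,0.0035],"delta_rot":[0,0,0]}
  ]
}}

```text
clock: 9.15
position: [0.5004, -0.0568, 0.0249]
ee_rot: [-0.004, 0.087, 0.996, 0.0]
contact_force: [-6.2, 0.6, 6.2]
width: 0.0427
gripper_force: 3.2
```

```bash
python3 m.py
```

```text
[ 0.50040379 -0.05676519  0.02493268] [-3.86768189e-03  8.66428146e-02  9.96231831e-01  4.49919362e-04] [-6.20719332  0.64104046  6.24661219]
scene stripe [639.18 -80.42 -10.82] [ 0.6375 -0.0826] (array([637.7, -81.9]), array([123.6,  12.5]), 80.07)
top stripe [641.9  -83.55  -9.05] [ 0.6417 -0.0831] (array([641.8, -82.3]), array([123. ,  13.8]), 79.92)
```

Request:
{"fn": "send_rows", "kwargs": {
  "increments": [
    {"gripper":0,"linear":[0,0,0.0008],"delta_rot":[0,0,0]},
    {"gripper":0,"linear":[0,0,0.0015],"delta_rot":[0,0,0]},
    {"gripper":0,"linear":[0,0,0.0015],"delta_rot":[0,0,0]}
  ]
}}

```text
clock: 9.55
position: [0.5045, -0.0576, 0.0268]
ee_rot: [0.0, 0.087, 0.996, 0.0]
contact_force: [-1.5, 1.2, -0.8]
width: 0.0426
gripper_force: 0.7
```

```bash
python3 m.py; python3 -c "
from rig import get_state
s=get_state();print(s['moment'],s['width'],s['gripper_force'])"
```

```text
[ 0.50446083 -0.05758217  0.02678471] [1.83114118e-04 8.67925708e-02 9.96226387e-01 4.20951917e-05] [-1.53006881  1.21210639 -0.80641706]
scene stripe [642.07 -82.12 -10.75] [ 0.6415 -0.0826] (array([641.3, -82.1]), array([124.8,  12.9]), 79.98)
top stripe [644.59 -83.36  -9.05] [ 0.6447 -0.0832] (array([644.8, -82.9]), array([124.9,  14.2]), 80.54)
[0.05587074 0.2160883  0.01108059] 0.04291098687491015 0.620556715875864
```

The board now slides freely at about 1.5 N. I'll push along a gentle arc, turning the hand by +10° over the ~92 mm of travel.

Request:
{"fn": "send_rows", "kwargs": {
  "increments": [
    {"gripper":0,"linear":[0.0018,-0.0003,0],"delta_rot":[0,0,0.0036]},
    {"gripper":0,"linear":[0.0045,-0.0008,0],"delta_rot":[0,0,0.0089]},
    {"gripper":0,"linear":[0.0081,-0.0014,0],"delta_rot":[0,0,0.016]},
    {"gripper":0,"linear":[0.0117,-0.0019,0],"delta_rot":[0,0,0.023]},
    {"gripper":0,"linear":[0.0153,-0.0025,0],"delta_rot":[0,0,0.03]},
    {"gripper":0,"linear":[0.0189,-0.003,0],"delta_rot":[0,0,0.037]},
    {"gripper":0,"linear":[0.0218,-0.0034,0],"delta_rot":[0,0,0.043]},
    {"gripper":0,"linear":[0.0235,-0.0036,0],"delta_rot":[0,0,0.0465]}
  ]
}}

```text
clock: 10.45
position: [0.5281, -0.0612, 0.0268]
ee_rot: [0.0, 0.063, 0.998, 0.0]
contact_force: [-2.2, -0.6, -0.7]
width: 0.0426
gripper_force: 0.9
```

```bash
cat >> m.py <<'E'
for n,im_,zc in(('scene',e,.075),('top',d,.09)):
    b=big(measure(im_,0)[2],(225,110,350,270));(c,sz,_)=cv2.minAreaRect(b);print(n,'cup',np.round(c,1),np.round(sz,1),np.round(ray(im_,c,zc)*1000,1))
E
python3 m.py
```

```text
[ 0.52812888 -0.0612124   0.02680017] [7.57332793e-05 6.34117732e-02 9.97987445e-01 3.15854953e-05] [-2.1780113  -0.55385537 -0.65299477]
scene stripe [666.83 -80.26  -8.41] [ 0.6661 -0.0808] (array([666. , -79.8]), array([123.6,  13.1]), 82.29)
top stripe [672.88 -73.94  -9.46] [ 0.67  -0.085] (array([669. , -84.3]), array([117.9,  15.5]), 81.18)
scene cup [262.5 232. ] [19. 20.] [[588.6 -81.7  75. ]]
top cup [230. 245.] [0. 0.] [[412.4 127.   90. ]]
```

Request:
{"fn": "send_rows", "kwargs": {
  "increments": [
    {"gripper":0,"linear":[0.002,-0.0003,0],"delta_rot":[0,0,0.0039]},
    {"gripper":0,"linear":[0.0053,-0.0007,0],"delta_rot":[0,0,0.0104]},
    {"gripper":0,"linear":[0.0093,-0.0011,0],"delta_rot":[0,0,0.0182]},
    {"gripper":0,"linear":[0.0133,-0.0015,0],"delta_rot":[0,0,0.026]},
    {"gripper":0,"linear":[0.0174,-0.0019,0],"delta_rot":[0,0,0.0338]},
    {"gripper":0,"linear":[0.0214,-0.0023,0],"delta_rot":[0,0,0.0416]},
    {"gripper":0,"linear":[0.0247,-0.0026,0],"delta_rot":[0,0,0.0481]},
    {"gripper":0,"linear":[0.0268,-0.0027,0],"delta_rot":[0,0,0.052]}
  ]
}}

```text
clock: 11.35
position: [0.5549, -0.0639, 0.0268]
ee_rot: [0.0, 0.037, 0.999, 0.0]
contact_force: [-2.8, -0.9, 0.2]
width: 0.0427
gripper_force: 1.2
```

```bash
sed -i "s/,('top',d,.09)//" m.py; sed -i "s/(('scene',e,.075))/[('scene',e,.075)]/" m.py; python3 m.py
```

```text
[ 0.55492722 -0.06394607  0.02682445] [5.10310926e-05 3.74333734e-02 9.99299124e-01 5.82630536e-06] [-2.82362923 -0.92724554  0.21407507]
scene stripe [693.94 -76.48  -5.41] [ 0.6936 -0.0773] (array([693.7, -76.6]), array([122.9,  12.8]), 85.14)
top stripe [ 698.58 -119.42   -6.65] [ 0.6981 -0.121 ] (array([ 697. , -120.9]), array([36.4,  5.4]), 88.47)
scene cup [266.5 241. ] [20. 19.] [[617.9 -80.2  75. ]]
```

Request:
{"fn": "send_rows", "kwargs": {
  "increments": [
    {"gripper":0,"linear":[0.002,-0.0002,0],"delta_rot":[0,0,0.0039]},
    {"gripper":0,"linear":[0.006,-0.0004,0],"delta_rot":[0,0,0.0118]},
    {"gripper":0,"linear":[0.0112,-0.0007,0],"delta_rot":[0,0,0.022]},
    {"gripper":0,"linear":[0.0164,-0.001,0],"delta_rot":[0,0,0.0322]},
    {"gripper":0,"linear":[0.0216,-0.0012,0],"delta_rot":[0,0,0.0424]},
    {"gripper":0,"linear":[0.0268,-0.0013,0],"delta_rot":[0,0,0.0526]},
    {"gripper":0,"linear":[0.0316,-0.0014,0],"delta_rot":[0,0,0.062]},
    {"gripper":0,"linear":[0.0352,-0.0014,0],"delta_rot":[0,0,0.069]}
  ]
}}

```text
clock: 12.25
position: [0.5903, -0.0653, 0.0268]
ee_rot: [0.0, 0.003, 1.0, 0.0]
contact_force: [-2.3, -0.9, 0.6]
width: 0.0429
gripper_force: 1.3
```

```bash
cat > m2.py <<'E'
from h import *
s=get_state();print(s['position'],s['contact_force'])
e=optics.get_image('scene');im=e['pixels'];g=im.max(2).astype(np.float32)
P=ray(e,big(measure(e,0)[1],(225,225,330,330)),.068);c,sz,a=rect(P);print('stripe',c,sz,a,line(P))
# riser far edge left of the board (world y -5..150) and right (y -165..-150)
proj=lambda x,y,z:cv2.projectPoints(np.array([[x,y,z]]),e['rvec'],e['tvec'],e['K'],None)[0].ravel()
for y0,y1 in((.02,.22),):
    Q=ray(e,edge(g,proj(.737,y0,.06),proj(.737,y1,.06),half=5),.06);print('far edge',line(Q),Q[::13,0].round(4))
# stripe's two long borders across green/white: board far end from projected guess
th=np.radians(90-abs(a)) ; 
sat=cv2.cvtColor(im,cv2.COLOR_BGR2HSV)[:,:,1].astype(np.float32)
cx,cy=c/1000
for k in(-.01,.01):
    Q=ray(e,edge(sat,proj(cx+k,cy-.055,.068),proj(cx+k,cy+.055,.068),half=2.5),.068);print('stripe border',k,line(Q))
b=big(measure(e,0)[2],(225,180,350,290));(cc,sz,_)=cv2.minAreaRect(b);print('cup',np.round(cc,1),np.round(sz,1),np.round(ray(e,cc,.075)*1000,1))
E
python3 m2.py
```

```text
[ 0.59031492 -0.06533107  0.02684005] [-2.31153966 -0.90920782  0.63064391]
stripe [729.4 -68.7] [123.3  13.1] 89.48 [ 7.2805e+02 -6.6820e+01  1.0000e-02]
far edge [7.3767e+02 1.2080e+02 2.7000e-01] [0.7383 0.738  0.7376 0.7346]
stripe border -0.01 [721.59 -70.88  -0.85]
stripe border 0.01 [ 7.3726e+02 -7.1360e+01 -3.3000e-01]
cup [272.5 252.5] [21. 19.] [[654.3 -76.4  75. ]]
```

Request:
{"fn": "send_rows", "kwargs": {
  "increments": [
    {"gripper":0,"linear":[0.0012,0,0],"delta_rot":[0,0,0.003]},
    {"gripper":0,"linear":[0.003,0,0],"delta_rot":[0,0,0.006]},
    {"gripper":0,"linear":[0.0048,0,0],"delta_rot":[0,0,0.009]},
    {"gripper":0,"linear":[0.006,0,0],"delta_rot":[0,0,0.0105]},
    {"gripper":0,"linear":[0.006,0,0],"delta_rot":[0,0,0.0105]}
  ]
}}

```text
clock: 12.8
position: [0.5961, -0.0652, 0.0269]
ee_rot: [0.0, -0.002, 1.0, 0.0]
contact_force: [-2.5, -0.7, -0.1]
width: 0.0424
gripper_force: 0.8
```

```bash
python3 m2.py
```

```text
[ 0.5961407  -0.06521817  0.02688226] [-2.53548192 -0.74527745 -0.05393591]
stripe [735.5 -66.5] [123.5  13.6] 89.7 [735.62 -66.49   0.91]
far edge [7.3770e+02 1.2079e+02 2.9000e-01] [0.7396 0.7379 0.7376 0.7346]
stripe border -0.01 [ 7.2776e+02 -6.3890e+01 -1.9000e-01]
stripe border 0.01 [ 7.4339e+02 -6.8450e+01  3.3000e-01]
cup [274.  254.5] [21. 20.] [[660.8 -74.8  75. ]]
```

Request:
{"fn": "send_rows", "kwargs": {
  "increments": [
    {"gripper":0,"linear":[-0.01,0,0],"delta_rot":[0,0,0]},
    {"gripper":0,"linear":[-0.04,0,0],"delta_rot":[0,0,0]},
    {"gripper":0,"linear":[-0.08,0,0],"delta_rot":[0,0,0]},
    {"gripper":0,"linear":[-0.12,0,0.02],"delta_rot":[0,0,0]},
    {"gripper":0,"linear":[-0.17,0,0.03],"delta_rot":[0,0,0]},
    {"gripper":0,"linear":[-0.22,0,0.05],"delta_rot":[0,0,0]},
    {"gripper":0,"linear":[-0.24,0,0.05],"delta_rot":[0,0,0]},
    {"gripper":0,"linear":[-0.24,0,0.05],"delta_rot":[0,0,0]}
  ]
}}

```text
clock: 13.65
position: [0.352, -0.0643, 0.0773]
ee_rot: [-0.0, -0.002, 1.0, 0.0]
contact_force: [-0.2, 0.3, -0.0]
width: 0.0427
gripper_force: 0.0
```

```bash
cat > m3.py <<'E'
from h import *
def run(n,fx):
    e=optics.get_image(n);im=e['pixels'];g=im.max(2).astype(np.float32)
    sat=cv2.cvtColor(im,cv2.COLOR_BGR2HSV)[:,:,1].astype(np.float32)
    proj=lambda x,y,z:cv2.projectPoints(np.array([[x,y,z]]),e['rvec'],e['tvec'],e['K'],None)[0].ravel()
    m=measure(e,0)[1];u,v=proj(.736,-.067,.068).astype(int)
    P=ray(e,big(m,(u-40,v-25,u+40,v+25)),.068);c,sz,a=rect(P);cx,cy=c/1000;print(n,'stripe',c,sz,a)
    for k in(-.01,.01):
        Q=ray(e,edge(sat,proj(cx+k,cy-.058,.068),proj(cx+k,cy+.058,.068),half=2.5),.068);print(' border',k,line(Q))
    Q=ray(e,edge(g,proj(cx+.05,cy-.06,.068),proj(cx+.05,cy+.06,.068),half=4),.068);print(' board far end',line(Q))
    Q=ray(e,edge(g,proj(cx-.13,cy-.06,.068),proj(cx-.13,cy+.06,.068),half=3),.068);print(' board near end',line(Q))
    Q=ray(e,edge(g,proj(fx,.01,.06),proj(fx,.235,.06),half=4),.06);print(' riser far left',line(Q))
    Q=ray(e,edge(g,proj(fx,-.17,.06),proj(fx,-.145,.06),half=4,n=12),.06);print(' riser far right',line(Q))
    return im
t=run('top',.739);s=run('scene',.737)
cv2.imwrite('pics/f.png',np.hstack([cv2.resize(t[80:200,225:375],(400,320),interpolation=cv2.INTER_CUBIC),cv2.resize(s[190:310,200:350],(400,320),interpolation=cv2.INTER_CUBIC)]))
E
python3 m3.py
```

```text
top stripe [738.8 -65.9] [133.7  13.5] -89.86
 border -0.01 [ 7.3111e+02 -7.5460e+01 -1.3000e-01]
 border 0.01 [ 7.4666e+02 -6.5980e+01  1.4000e-01]
 board far end [ 7.896e+02 -5.718e+01  3.800e-01]
 board near end [ 6.0917e+02 -6.2350e+01  1.2000e-01]
 riser far left [7.3845e+02 1.3871e+02 3.9000e-01]
 riser far right [ 740.66 -157.51    1.98]
scene stripe [735.7 -66.2] [122.9  13.3] 89.99
 border -0.01 [ 7.277e+02 -6.849e+01  5.000e-02]
 border 0.01 [ 7.4355e+02 -6.5050e+01  1.7000e-01]
 board far end [ 7.8863e+02 -6.7140e+01  4.0000e-02]
 board near end [ 6.0574e+02 -6.6770e+01  2.1000e-01]
 riser far left [7.3759e+02 1.0178e+02 2.0000e-01]
 riser far right [ 737.72 -157.75   -4.17]
```

View pics/f.png

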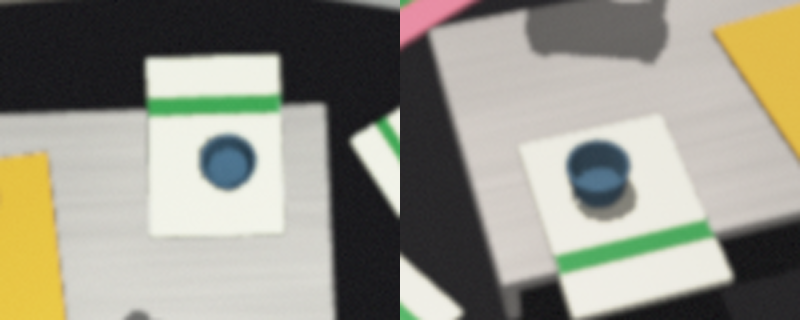

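The final view shows the board square, sticking out over the far edge. The stripe lies along that edge (left half, row ~105) and the cup is upright at (228,162). Both cameras put the stripe within about 1–2 mm and 0.3° of the edge. I'll raise the hand and hand in.

Request:
{"fn": "send_rows", "kwargs": {
  "increments": [
    {"gripper":0,"linear":[0,0,0.04],"delta_rot":[0,0,0]},
    {"gripper":0,"linear":[0,0,0.08],"delta_rot":[0,0,0]},
    {"gripper":0,"linear":[0,0,0.1],"delta_rot":[0,0,0]},
    {"gripper":0,"linear":[0,0,0.1],"delta_rot":[0,0,0]}
  ]
}}

```text
clock: 14.15
position: [0.3601, -0.0665, 0.1798]
ee_rot: [0.004, -0.002, 1.0, -0.001]
contact_force: [0.5, -0.3, -0.3]
width: 0.0424
gripper_force: 0.0
```

```bash
python3 -c "
from rig import sign_off,get_state
s=get_state();print(s['clock'],s['contact_force']);print(sign_off())"
```

```text
14.15 [ 0.54478832 -0.33365251 -0.32324961]
the job is handed in; nothing more can be done
None
```

I pushed the white board square over the riser's far edge and handed the job in at about 14 s: the green stripe is within about 1–2 mm of the edge (slightly short), the blue cup is upright, the hand is clear, and nothing else was touched.

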